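# Feel for the full capsule cartridge and lock it into the loading rail

## Task

One of the two identical capsule cartridges on the coffee station's loading rail is full and clearly heavier; the other is empty. Swing the locking lever fully open to the green mark, feel by pushing which cartridge is the full one, slide only that one along its lane until it drops home on the yellow plate in the middle, then swing the lever back so that its handle stands in the orange notch. Never lift either cartridge off the rail, leave the empty one upright in its own lane clear of the plate, and do not disturb the cup or the jar.

Things in the scene. Friction and masses are not known exactly. Their poses are not given: they have to be found in the camera images.
- loader: Fixed loading rail. Origin on the counter under its middle; y runs along the rail, x across it away from the robot. Straight channel 470 mm long (y -235 to 235), open ends, 68 mm wide between two steel side rails 8 mm thick with tops 32 mm above the counter; grey lane floors 16 mm above the counter. In the middle (y -39 to 39) a gap holds the yellow plate
- cartridge_a: One of two outwardly identical closed blue cartridges with aluminium lid, 64 mm across the rail, 66 mm along it, 66 mm high, origin in the middle of the underside. One stands in each lane, 125 to 180 mm from the middle of the rail. Empty about 0.18 kg, full 0.7 to 0.9 kg; which is full cannot be seen and changes each time
- cartridge_b: The other cartridge, same size, look and origin; stands in the other lane
- plate_centre (a point): Middle of the rail at lane-floor height: where the middle of the underside of the full cartridge must come over, before it sinks
- plate (a joint): Travel of the sprung yellow plate, 64 by 76 mm, in m: 0 level with the lanes, 0.007 fully down. It sinks under a full cartridge, which then sits 7 mm low, caught between the lane ends with about 6 mm play; an empty one does not sink it
- lever (a joint): Lever angle, rad, counter-clockwise from above: 0 fully open against its stop (knob over the green mark), 1.4 handle in the orange notch (handle straight away from the rail, keeper arm over the plate), 1.7 far stop. Starts at 1.0 to 1.6. Stays where left, about 2 N at the knob
- lever_pivot (a point): Lever's upright pivot, at loader x 75, y 0, 84 mm above the counter, on a pedestal (loader x 42 to 175, y -110 to 80) with a white top 62 mm high. The lever is a flat bar 13 mm wide, 79 to 89 mm above the counter; its keeper arm, pointing away from the handle, reaches 70 mm from the pivot over the channel and blocks it unless swung open
- lever_knob (a point): Top centre of the red upright knob on the lever's handle: 18 mm diameter, 75 mm from the pivot, standing 31 mm above the bar, its top 120 mm above the counter. It moves with the lever
- lock_mark (a point): Point where lever_knob is when the handle stands in the middle of the orange notch (an orange stripe between two black lines on the white top); fixed to the loader
- cup: White mug, 68 mm diameter, 62 mm high, origin under its middle; bystander behind the rail
- jar: Amber jar with dark lid, 68 mm diameter, 85 mm high, origin under its middle; bystander behind the rail
There are look-alikes about, which are no part of the job. What is shaped like the cartridge_a but purple is not meant.

How it is judged:
By the outcome, as a careful person would: the job done as asked, in the order asked, and still so for the second after the job is handed in, with the robot touching nothing.
It also fails if it takes over 72 s, if anything falls off the work surface, if the arm or the gripper's body presses on something with over 40 N, if the wrist force passes 120 N, or if a joint passes its speed limit or range.

## Robot

A 6-joint arm with a two-finger parallel gripper is mounted at the origin on the work surface. World frame = base frame: x ahead of the robot, y to its left, z up, the work surface at z = 0. Lengths are in m, angles in rad, forces in N, time in s.
With the tool pointing down it reaches from about 0.3 to 0.825 m from the base axis. Payload 5.4 kg.
Tool frame: the origin (TCP) lies at the very end of the fingers, on their centre line; the grasp point (between the pads) lies 19 mm behind it; z points along the fingers, y is the line along which they close (so a half turn about z gives the same grasp; the last joint's range is limited). The gripper opens to 92 mm and grips with 3 to 60 N. Pads are 20 mm wide; open, the fingers measure 128 mm over their backs; the gripper's body (75 mm by 189 mm) begins 69 mm behind the grasp point.
Start: joints at [-1.461, 0.158, 1.597, -0, 1.386, -0.21], TCP at [0.181, -0.546, 0.215] pointing down, gripper open.
Joint ranges: [-2.91, 2.91], [-0.94, 2.29], [0.18, 2.7], [-1.29, 4.43], [0.17, 2.64], [-3, 3]. Speed limits (rad/s): [2.57, 2.57, 3.14, 3.14, 3.14, 3.14].

## Interface

Orientations are given as [roll, pitch, yaw] about the fixed x, y, z axes, in that order (R = Rz(yaw) Ry(pitch) Rx(roll)).
In Python, from workcell import manip gives the robot as it stands.
- The arm moves only by the shell command python3 -m creep 'ROWS' [FORCE]. ROWS is JSON, a list of rows, each a list of 3 entries, a list of its own where there are three numbers: the gripper's target within -1 to 1 (fully open at 1, half-way at 0, shut at -1), then the shift along the tool's x, y, z in mm, then the turn, a rotation vector about the tool's x, y, z in degrees. In form: [[jaw, [dx, dy, dz], [wx, wy, wz]], ...]. A call has 1 to 20 rows; each row shifts and turns the commanded pose from where the row before left it, along the tool's axes as they then stand; what a row does not reach is not made up. A row lasts 1/8 s, in which the tool goes at most 62.5 mm and 10.7 degrees, less where a joint would pass 70% of its speed; a pose out of reach is approached as far as the arm can. A call with a gripper value outside its range is refused whole. The fingers move at their own pace and stop on an object; FORCE is the grip in N (left out, the last holds). Time passes only in rows, so rows that do not move let the fingers close. It gives the time, the measured TCP pose, the force, the opening and the grip force at its end, in the units of the state.
- manip.get_state(): the state, without advancing time (a new reading comes with each control period).
- manip.capture(name): name is "scene" or "top"; returns (picture, depth): 384x512x3 uint8, blue, green, red; 384x512 float32, m along the optical axis (not along the pixel's ray), 0 where there is no reading.
- manip.camera_model(name): a dict with "camera_matrix" (3x3 intrinsics, pixels), "cam_to_world" (4x4, takes a point from camera to world coordinates). Camera axes: x right, y down, z forward; pixel columns grow to the right and rows downward; lengths in m; the calibration is good to about 2 mm. A picture is of the moment at which its call begins. camera_model takes no time and is no camera call.
- manip.close_job(): hands the job in; it is judged then, once.
Trained networks look in the newest picture that a camera, given by its name, has taken for a name from the list of things; names that differ only in an ending like _2 or _b are one class to them, and where a whole thing is asked for, a point or a joint stands for the part that bears it (a point fixed in the world has none). Each returns a list of dicts, best first, with "p" (0 to 1); they miss things now and then, are a little off and sometimes report something else, mostly with a low value. They report only what shows in the picture. A call takes as long as a camera call. They do not tell look-alikes from the thing itself.
- manip.find_in(target, camera): "position" ([column, row] in pixels, amid what is visible of it).
- manip.tip_of(target, camera): "position" ([column, row] in pixels: a listed point, or the origin of a listed thing).
The state is a dict: "time_s": time; "qpos": joint angles; "dq": joint speeds; "tau": joint torques, N m; "position": TCP position; "tcp_rot": TCP orientation; "ft_force": force on the tool from outside, world axes, zero at the start; "torque": the same for the moment, N m; "width": finger opening in m; "grasp_force": force on a finger pad.
Only numpy, scipy, OpenCV 4.12 (cv2) and the standard library are available. Lean on these libraries where they do the work, as an engineer would, in place of code of your own. Each camera call takes 0.05 s, during which the arm holds its last target. There are 200 camera calls.

## Working session

There is one attempt and no reset: what is moved stays moved. The work goes in short steps, Python scripts to look and compute and a shell command to move; the robot and the scene stay as the last step left them, time stands still between calls to the robot, and variables do not carry over. Pictures are saved under pics/ and viewed, at most 10 in all, crops included, and the job is handed in when it is done.

```bash
mkdir -p pics; ls; cat > h.py <<'E'
from workcell import manip
import numpy as np, cv2
def ray(cam,px,z=None,depth=None):
    m=manip.camera_model(cam);K=np.array(m["camera_matrix"]);T=np.array(m["cam_to_world"])
    d=np.linalg.inv(K)@np.array([px[0],px[1],1.]);
    if depth is not None: return (T@np.r_[d*depth,1])[:3]
    w=T[:3,:3]@d; o=T[:3,3]; return o+w*(z-o[2])/w[2]
def proj(cam,P):
    m=manip.camera_model(cam);K=np.array(m["camera_matrix"]);T=np.linalg.inv(np.array(m["cam_to_world"]))
    p=K@(T@np.r_[P,1])[:3]; return p[:2]/p[2]
E
python3 - <<'E'
from h import *
np.set_printoptions(precision=4,suppress=True)
for c in("top","scene"):
    im,d=manip.capture(c); cv2.imwrite(f"pics/{c}0.png",im); np.save(f"{c}0.npy",d)
for c in("top","scene"):
    print(c,np.array(manip.camera_model(c)["cam_to_world"])[:3,3])
    for t,z in(("loader",0),("plate_centre",.016),("lever_pivot",.084),("lever_knob",.12),("lock_mark",.12),("cartridge_a",.016),("cup",0),("jar",0)):
        for r in manip.tip_of(t,c)[:3]: print(t,r["p"],np.round(r["position"],1),ray(c,r["position"],z))
s=manip.get_state();print(s)
E
```

```text
pics
top [0.3383 0.0308 1.0872]
loader 0.55 [288.3 207.7] [ 0.4987 -0.0589  0.    ]
lever_pivot 0.79 [286.7 167.6] [ 0.5792 -0.0478  0.084 ]
lever_knob 0.88 [284.2 130.4] [ 0.6564 -0.0388  0.12  ]
lock_mark 0.86 [288.8 128.4] [ 0.6613 -0.0491  0.12  ]
lock_mark 0.45 [282.2 131.6] [ 0.6534 -0.0343  0.12  ]
cartridge_a 0.9 [220.5 264.4] [0.3581 0.1013 0.016 ]
cartridge_a 0.89 [154.5 208.3] [0.488  0.2646 0.016 ]
cartridge_a 0.88 [222.4 206.1] [0.4969 0.1013 0.016 ]
cup 0.64 [200.9 135.1] [0.6789 0.1625 0.    ]
jar 0.71 [360. 141.] [ 0.6721 -0.2385  0.    ]
scene [ 1.1272 -0.245   0.78  ]
loader 0.83 [213.3 210.5] [ 0.5    -0.0495  0.    ]
loader 0.5 [157.1 232.3] [ 0.4995 -0.1855 -0.    ]
plate_centre 0.74 [215.7 208.3] [ 0.5094 -0.0461  0.016 ]
lever_pivot 0.92 [225.1 212.5] [ 0.5839 -0.0511  0.084 ]
lever_knob 0.58 [245.9 224.4] [ 0.6573 -0.0381  0.12  ]
lever_knob 0.22 [155.1 302.1] [ 0.7332 -0.2436  0.12  ]
lock_mark 0.73 [244.8 228.2] [ 0.6645 -0.044   0.12  ]
cartridge_a 0.69 [268.5 184. ] [0.4988 0.0964 0.016 ]
cartridge_a 0.69 [157.  231.6] [ 0.5105 -0.1863  0.016 ]
cartridge_a 0.58 [323.8 163.3] [0.501  0.2522 0.016 ]
cup 0.73 [333.3 230.1] [ 0.677   0.1646 -0.    ]
cup 0.39 [241.2 225.5] [ 0.5698 -0.0112  0.    ]
jar 0.79 [155.7 302.7] [ 0.6634 -0.2427  0.    ]
{'time_s': 0.9, 'qpos': array([-1.4611,  0.1584,  1.597 ,  0.    ,  1.3862, -0.2101]), 'dq': array([-0.0011, -0.0008,  0.001 ,  0.0005,  0.0009,  0.0009]), 'tau': array([  0.0024, -38.5569, -32.2359,   0.0704,   0.0307,  -0.    ]), 'position': array([ 0.1807, -0.5458,  0.2146]), 'tcp_rot': array([-3.1416, -0.    ,  0.3197]), 'ft_force': array([-0.4718,  0.1886,  1.1011]), 'torque': array([ 0.0185, -0.031 ,  0.0052]), 'grasp_force': 0.0, 'width': 0.091920199593489}
```

```bash
python3 -c "
import cv2
a=cv2.imread('pics/top0.png');cv2.imwrite('pics/top0c.png',cv2.resize(a[80:310,110:410],(780,598),interpolation=cv2.INTER_CUBIC))"
```

```text
(no output)
```

View pics/top0c.png

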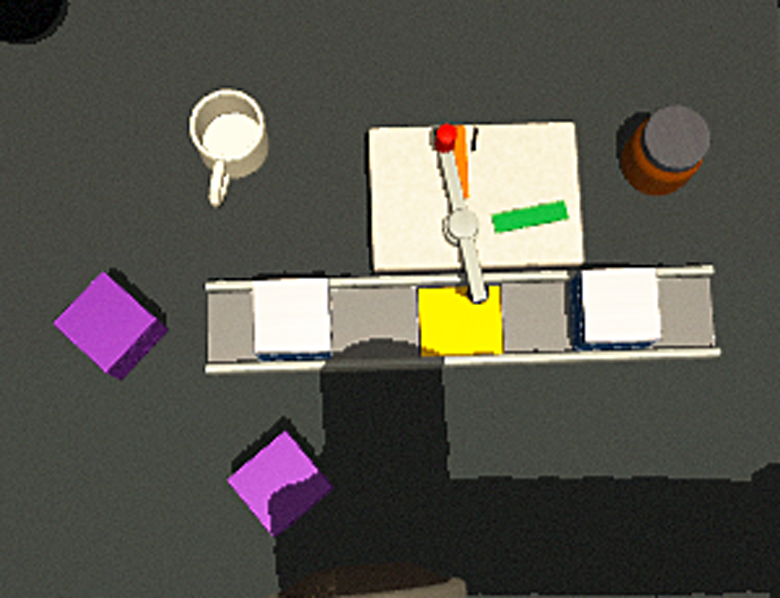

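View pics/scene0.png

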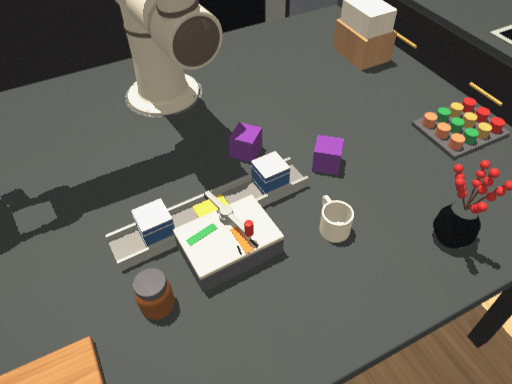

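The top view shows the rail running left to right, with cartridges at crop (292,317) and (620,307). The red knob is at (446,137), just left of the orange notch, and the green mark is at (530,216). The purple blocks are decoys. Next I'll fit the rail pose and cartridge tops from depth.

```bash
cat > meas.py <<'E'
from h import *
def cloud(c,d):
    m=manip.camera_model(c);K=np.array(m["camera_matrix"]);T=np.array(m["cam_to_world"])
    v,u=np.mgrid[:d.shape[0],:d.shape[1]]
    P=np.stack([(u-K[0,2])/K[0,0]*d,(v-K[1,2])/K[1,1]*d,d],-1)
    P=P@T[:3,:3].T+T[:3,3]; P[d==0]=np.nan; return P
E
python3 - <<'E'
from meas import *
np.set_printoptions(precision=4,suppress=True)
P=cloud("top",np.load("top0.npy")).reshape(-1,3)
im=cv2.imread("pics/top0.png").reshape(-1,3)
roi=(P[:,0]>.43)&(P[:,0]<.57)&(P[:,1]>-.33)&(P[:,1]<.25)
R=P[roi&(abs(P[:,2]-.032)<.006)&(im.min(1)>90)]
r=cv2.minAreaRect(R[:,:2].astype(np.float32));print("rail",len(R),r, cv2.boxPoints(r))
C=P[roi&(abs(P[:,2]-.082)<.006)&(im.min(1)>170)]
for s in(C[C[:,1]>-.03],C[C[:,1]<-.1]): print("cart",len(s),s.mean(0),cv2.minAreaRect(s[:,:2].astype(np.float32)))
K=P[(im[:,2]>140)&(im[:,1]<60)&(P[:,2]>.1)&(P[:,2]<.13)];print("knob",len(K),K.mean(0))
hsv=cv2.cvtColor(im[None],cv2.COLOR_BGR2HSV)[0]
Y=P[roi&(hsv[:,0]>25)&(hsv[:,0]<35)&(hsv[:,1]>200)&(hsv[:,2]>150)];print("plate",Y.mean(0))
top=P[(P[:,0]>.53)&(P[:,0]<.72)&(abs(P[:,1]+.05)<.15)&(abs(P[:,2]-.062)<.006)];print("ped",cv2.minAreaRect(top[:,:2].astype(np.float32)))
E
```

```text
rail 916 ((0.5078635215759277, -0.05361713469028473), (0.08438798785209656, 0.4682224690914154), 3.0938358306884766) [[ 0.4531  0.1779]
 [ 0.4784 -0.2897]
 [ 0.5626 -0.2851]
 [ 0.5374  0.1824]]
cart 794 [0.4994 0.0991 0.0828] ((0.4995957612991333, 0.09948182106018066), (0.06384845823049545, 0.06567945331335068), 3.2985801696777344)
cart 787 [ 0.5147 -0.1887  0.0831] ((0.5152104496955872, -0.18892431259155273), (0.06325484812259674, 0.06626907736063004), 1.7712620496749878)
knob 51 [ 0.6539 -0.0326  0.1184]
plate [ 0.5065 -0.0528  0.017 ]
ped ((0.6052113175392151, -0.06322693824768066), (0.15884988009929657, 0.1903230845928192), 2.7301414012908936)
```

```bash
python3 -m creep '[[1,[0,0,0],[0,0,7.6]],[1,[0,0,0],[0,0,7.6]],[1,[42,-40,0],[0,0,0]],[1,[42,-40,0],[0,0,0]],[1,[42,-41,0],[0,0,0]],[1,[42,-41,0],[0,0,0]],[1,[42,-41,0],[0,0,0]],[1,[42,-41,0],[0,0,0]],[1,[42,-41,0],[0,0,0]],[1,[42,-41,0],[0,0,0]],[1,[42,-41,0],[0,0,0]],[1,[42,-40,0],[0,0,0]],[1,[40,-40,0],[0,0,0]],[1,[40,-40,0],[0,0,0]],[1,[0,0,0],[0,0,0]],[1,[0,0,0],[0,0,0]]]'
cat > st.py <<'E'
from h import *
np.set_printoptions(precision=4,suppress=True)
O=np.array([.5075,-.0535]);a=np.deg2rad(3.1);X=np.array([np.cos(a),np.sin(a)]);Y=np.array([-X[1],X[0]])
s=manip.get_state();p=s["position"];d=(p[:2]-O)*1000
print("t",round(s["time_s"],2),"loader mm",round(d@X,1),round(d@Y,1),round(p[2]*1000,1),"yaw",np.rad2deg(s["tcp_rot"][2]),"F(x,y,z loader)",s["ft_force"][:2]@X,s["ft_force"][:2]@Y,s["ft_force"][2],"w",s["width"],"g",s["grasp_force"])
E
python3 st.py
```

```text
time_s: 2.9
position: [0.6531, -0.0327, 0.2143]
tcp_rot: [3.141, 0.001, 0.055]
ft_force: [0.8, -0.4, 0.4]
width: 0.0919
grasp_force: 0.0
t 2.9 loader mm 146.6 12.9 214.3 yaw 3.1372862585598105 F(x,y,z loader) 0.8152633598109483 -0.3981611147162911 0.3921668684089461 w 0.09194916778810247 g 0.0
```

```bash
python3 -m creep '[[1,[0,0,40],[0,0,0]],[1,[0,0,40],[0,0,0]],[1,[0,0,27],[0,0,0]],[1,[0,0,10],[0,0,0]],[-1,[0,0,0],[0,0,0]],[-1,[0,0,0],[0,0,0]],[-1,[0,0,0],[0,0,0]],[-1,[0,0,0],[0,0,0]],[-1,[0,0,0],[0,0,0]],[-1,[0,0,0],[0,0,0]]]' 10
python3 st.py
python3 - <<'E'
import numpy as np
# arc plan in tool axes (dx = loader x, dy = -loader y), from 10 deg rel. x-hat to -80.2
th=np.deg2rad(np.linspace(10,-82,17)); p=75*np.c_[np.cos(th),-np.sin(th)]
print(np.round(np.diff(p,axis=0),1).tolist())
E
```

```text
time_s: 4.15
position: [0.6535, -0.0323, 0.0976]
tcp_rot: [-3.142, 0.0, 0.055]
ft_force: [-0.3, 0.5, -0.2]
width: 0.034
grasp_force: 0.0
t 4.15 loader mm 146.9 13.3 97.6 yaw 3.1269732725162345 F(x,y,z loader) -0.32028837346814 0.4986162755427385 -0.1873382552775776 w 0.03398276776883882 g 0.0
[[0.9, 7.5], [0.2, 7.5], [-0.6, 7.5], [-1.3, 7.4], [-2.1, 7.2], [-2.8, 7.0], [-3.5, 6.7], [-4.1, 6.3], [-4.7, 5.9], [-5.3, 5.4], [-5.8, 4.8], [-6.2, 4.2], [-6.6, 3.5], [-7.0, 2.9], [-7.2, 2.2], [-7.4, 1.4]]
```

```bash
python3 -m creep '[[-1,[0,0,0],[0,0,0]],[-1,[0,0,0],[0,0,0]],[-1,[0,0,0],[0,0,0]],[-1,[0,0,0],[0,0,0]],[-1,[0.9,7.5,0],[0,0,0]],[-1,[0.2,7.5,0],[0,0,0]],[-1,[-0.6,7.5,0],[0,0,0]],[-1,[-1.3,7.4,0],[0,0,0]],[-1,[-2.1,7.2,0],[0,0,0]],[-1,[-2.8,7,0],[0,0,0]],[-1,[-3.5,6.7,0],[0,0,0]],[-1,[-4.1,6.3,0],[0,0,0]]]'
python3 st.py
```

```text
time_s: 5.65
position: [0.6431, -0.0905, 0.0977]
tcp_rot: [-3.142, -0.0, 0.054]
ft_force: [2.1, 3.3, -0.6]
width: 0.0177
grasp_force: 10.0
t 5.65 loader mm 133.4 -44.3 97.7 yaw 3.116602835230792 F(x,y,z loader) 2.2772352362142367 3.1541126268563495 -0.5941512797442645 w 0.01767660081125257 g 10.00233605504036
```

```bash
python3 -m creep '[[-1,[-4.7,5.9,0],[0,0,0]],[-1,[-5.3,5.4,0],[0,0,0]],[-1,[-5.8,4.8,0],[0,0,0]],[-1,[-6.2,4.2,0],[0,0,0]],[-1,[-6.6,3.5,0],[0,0,0]],[-1,[-7,2.9,0],[0,0,0]],[-1,[-7.2,2.2,0],[0,0,0]],[-1,[-5.5,1,0],[0,0,0]],[-1,[0,0,0],[0,0,0]]]'
python3 st.py
```

```text
time_s: 6.78
position: [0.5972, -0.1224, 0.0977]
tcp_rot: [3.142, -0.002, 0.055]
ft_force: [5.5, 4.4, -1.1]
width: 0.0176
grasp_force: 10.0
t 6.78 loader mm 85.8 -73.7 97.7 yaw 3.1253148872715064 F(x,y,z loader) 5.686035495013902 4.1161808094638905 -1.0852515901731734 w 0.017615881804250826 g 9.999821037054062
```

```bash
python3 -m creep '[[1,[0,0,0],[0,0,0]],[1,[0,0,0],[0,0,0]],[1,[0,0,0],[0,0,0]],[1,[0,0,-30],[0,0,0]],[1,[0,0,-40],[0,0,0]],[1,[0,0,-40],[0,0,0]],[1,[-43,31,0],[0,0,0]],[1,[-43,31,0],[0,0,0]],[1,[0,0,0],[0,0,0]],[1,[0,0,0],[0,0,0]],[1,[0,0,0],[0,0,0]]]'
python3 st.py
python3 - <<'E'
from meas import *
for c in ("top","scene"):
    im,d=manip.capture(c); cv2.imwrite(f"pics/{c}1.png",im); P=cloud(c,d)
    m=(im[...,2]>130)&(im[...,1]<60)&(im[...,0]<60)&(P[...,2]>.095)&(P[...,2]<.13)&(abs(P[...,1]+.08)<.12)&(abs(P[...,0]-.6)<.09)
    print(c,m.sum(),P[m].mean(0) if m.any() else None)
a=cv2.imread('pics/scene1.png');cv2.imwrite('pics/scene1c.png',cv2.resize(a[130:330,90:350],(780,600),interpolation=cv2.INTER_CUBIC))
E
```

```text
time_s: 8.15
position: [0.5149, -0.1885, 0.2076]
tcp_rot: [-3.142, -0.0, 0.056]
ft_force: [0.1, 0.1, 0.1]
width: 0.0918
grasp_force: 0.0
t 8.15 loader mm 0.0 -135.2 207.6 yaw 3.194586719138473 F(x,y,z loader) 0.08185022972941901 0.1252178739011555 0.11573505888084892 w 0.09178391814778065 g 0.0
top 21 [ 0.59866712 -0.12013367  0.12094388]
scene 90 [ 0.60461276 -0.12367695  0.11106678]
```

View pics/scene1c.png

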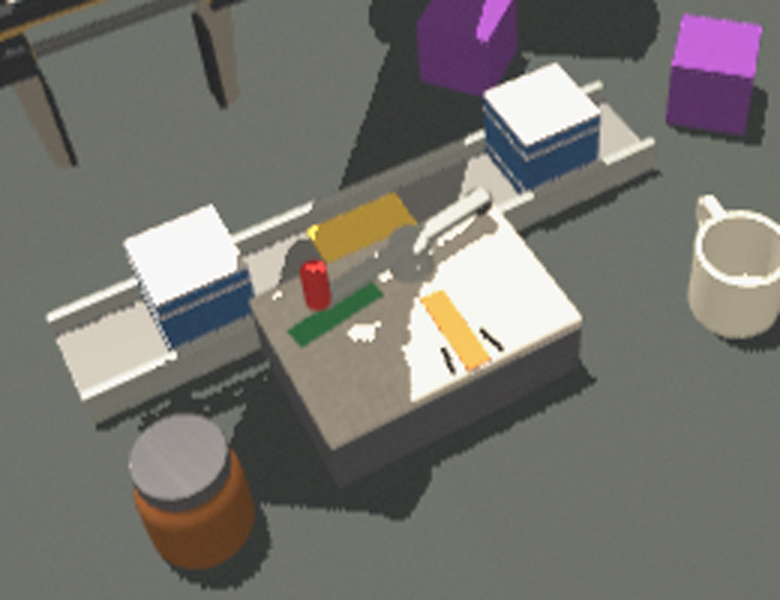

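The knob at (315,285) stands over the green mark: its measured angle relative to the pivot is about 0 rad, so the lever is fully open. I'll lower the open fingers around the first cartridge.

```bash
python3 -m creep '[[1,[0,0,45],[0,0,0]],[1,[0,0,45],[0,0,0]],[1,[0,0,45],[0,0,0]],[1,[0,0,30],[0,0,0]],[1,[0,0,10],[0,0,0]],[1,[0,0,0],[0,0,0]],[1,[0,-4,0],[0,0,0]],[1,[0,-2,0],[0,0,0]]]'; python3 st.py
for i in 1; do python3 -m creep '[[1,[0,-3,0],[0,0,0]],[1,[0,-3,0],[0,0,0]],[1,[0,-3,0],[0,0,0]],[1,[0,-2,0],[0,0,0]]]'; python3 st.py; done
python3 -m creep '[[1,[0,-2,0],[0,0,0]],[1,[0,-2,0],[0,0,0]],[1,[0,-2,0],[0,0,0]]]'|grep ft; python3 st.py
python3 -m creep '[[1,[0,-2,0],[0,0,0]],[1,[0,-2,0],[0,0,0]]]'|grep ft; python3 st.py
```

```text
time_s: 9.25
position: [0.5148, -0.1833, 0.034]
tcp_rot: [3.14, -0.002, 0.055]
ft_force: [0.3, 0.1, 0.1]
width: 0.092
grasp_force: 0.0
t 9.25 loader mm 0.3 -130.1 34.0 yaw 3.1401053658552773 F(x,y,z loader) 0.32912949831103105 0.10479236169309425 0.14177836976965352 w 0.09196634602785418 g 0.0
time_s: 9.75
position: [0.5135, -0.1729, 0.0328]
tcp_rot: [3.14, -0.001, 0.055]
ft_force: [1.0, -4.8, -1.1]
width: 0.0922
grasp_force: 2.3
t 9.75 loader mm -0.4 -119.6 32.8 yaw 3.134169332163294 F(x,y,z loader) 0.6955734809289578 -4.855571341012355 -1.096753215403849 w 0.09215208348140887 g 2.2915969672612846
ft_force: [0.8, -4.7, 0.1]
t 10.12 loader mm -0.4 -113.1 32.8 yaw 3.121458297436198 F(x,y,z loader) 0.5303761200232818 -4.6999491104793005 0.10351416417482251 w 0.09189169057448456 g 2.5402753287926316
ft_force: [0.8, -4.6, 0.4]
t 10.38 loader mm -0.5 -109.0 32.8 yaw 3.126268355055469 F(x,y,z loader) 0.5852154045596993 -4.678426353773683 0.43248020339753757 w 0.09178135206222625 g 2.5444404361769557
```

```bash
python3 -m creep '[[1,[0,6,0],[0,0,0]],[1,[0,6,0],[0,0,0]],[1,[0,0,-40],[0,0,0]],[1,[0,0,-45],[0,0,0]],[1,[0,0,-35],[0,0,0]],[1,[0,-46,0],[0,0,0]],[1,[0,-46,0],[0,0,0]],[1,[0,-46,0],[0,0,0]],[1,[0,-46,0],[0,0,0]],[1,[0,-46,0],[0,0,0]],[1,[0,-44,0],[0,0,0]],[1,[0,0,0],[0,0,0]],[1,[0,0,0],[0,0,0]],[1,[0,0,45],[0,0,0]],[1,[0,0,45],[0,0,0]],[1,[0,0,25],[0,0,0]],[1,[0,0,5],[0,0,0]],[1,[0,0,0],[0,0,0]],[1,[0,4,0],[0,0,0]],[1,[0,2,0],[0,0,0]]]'; python3 st.py
python3 -m creep '[[1,[0,3,0],[0,0,0]],[1,[0,3,0],[0,0,0]],[1,[0,3,0],[0,0,0]],[1,[0,2,0],[0,0,0]]]'|grep ft; python3 st.py
python3 -m creep '[[1,[0,2,0],[0,0,0]],[1,[0,2,0],[0,0,0]],[1,[0,2,0],[0,0,0]]]'|grep ft; python3 st.py
```

```text
time_s: 12.88
position: [0.4998, 0.093, 0.0338]
tcp_rot: [3.141, -0.002, 0.054]
ft_force: [0.1, -0.4, 0.3]
width: 0.092
grasp_force: 0.0
t 12.88 loader mm 0.3 146.7 33.8 yaw 3.1104513979851984 F(x,y,z loader) 0.03546029155762813 -0.37097314410924515 0.2989768631818185 w 0.09196308716421152 g 0.0
ft_force: [0.2, 3.3, 1.9]
t 13.38 loader mm -0.6 136.3 32.8 yaw 3.1105476556981633 F(x,y,z loader) 0.3630363219126182 3.305135654500137 1.9006972483685811 w 0.09183792404743987 g 1.1399046331644058
ft_force: [0.3, 3.2, 3.3]
t 13.75 loader mm -0.6 130.2 32.8 yaw 3.120302976058768 F(x,y,z loader) 0.4421405921728683 3.2262460875573975 3.2763602972496972 w 0.09192428381500688 g 1.5219247341156006
```

The vertical load of about 3.3 N muddies this reading, so I'll back off, let it settle and push again.

```bash
python3 -m creep '[[1,[0,-4,0],[0,0,0]],[1,[0,-4,0],[0,0,0]],[1,[0,0,0],[0,0,0]],[1,[0,0,0],[0,0,0]],[1,[0,0,0],[0,0,0]]]'|grep ft; python3 st.py
python3 -m creep '[[1,[0,2,0],[0,0,0]],[1,[0,2,0],[0,0,0]],[1,[0,2,0],[0,0,0]],[1,[0,2,0],[0,0,0]],[1,[0,2,0],[0,0,0]]]'|grep ft; python3 st.py
python3 -m creep '[[1,[0,2,0],[0,0,0]],[1,[0,2,0],[0,0,0]]]'|grep ft; python3 st.py
python3 -m creep '[[1,[0,2,0],[0,0,0]],[1,[0,2,0],[0,0,0]]]'|grep ft; python3 st.py
```

```text
ft_force: [-0.2, -0.1, 0.2]
t 14.38 loader mm -0.8 138.1 32.6 yaw 3.1242717415370005 F(x,y,z loader) -0.1805496327456275 -0.11410344599626059 0.18478872628869716 w 0.0922732231546784 g 0.0
ft_force: [0.3, 1.8, 0.0]
t 15.0 loader mm -0.7 128.3 32.6 yaw 3.108426886170224 F(x,y,z loader) 0.3966437907558259 1.7456689601765936 0.020460060324182128 w 0.09166630377866623 g 0.6947098067030311
ft_force: [-1.2, 1.8, 0.6]
t 15.25 loader mm -0.8 124.2 32.6 yaw 3.1241293777866286 F(x,y,z loader) -1.0559587336281604 1.8737136230237335 0.5705527977238647 w 0.09211652473740273 g 0.7069259067066014
ft_force: [-0.6, 0.6, 0.2]
t 15.5 loader mm -0.7 120.1 32.6 yaw 3.1235148843990785 F(x,y,z loader) -0.518390564905082 0.5989450570866872 0.19440272608043496 w 0.09181353445839872 g 0.7233408303000033
```

Pad force was about 0.7 N here against 2.5 N on the other, so the left cartridge is empty and the right one (-y) is full. I'll go back to the right one.

```bash
python3 -m creep '[[1,[0,-6,0],[0,0,0]],[1,[0,-6,0],[0,0,0]],[1,[0,0,0],[0,0,0]],[1,[0,0,-40],[0,0,0]],[1,[0,0,-45],[0,0,0]],[1,[0,0,-35],[0,0,0]],[1,[0,43,0],[0,0,0]],[1,[0,43,0],[0,0,0]],[1,[0,42,0],[0,0,0]],[1,[0,42,0],[0,0,0]],[1,[0,42,0],[0,0,0]],[1,[0,42,0],[0,0,0]],[1,[0.5,0,0],[0,0,0]],[1,[0,0,0],[0,0,0]],[1,[0,0,45],[0,0,0]],[1,[0,0,45],[0,0,0]],[1,[0,0,25],[0,0,0]],[1,[0,0,5],[0,0,0]],[1,[0,0,0],[0,0,0]],[1,[0,0,0],[0,0,0]]]'; python3 st.py
python3 -m creep '[[1,[0,-3,0],[0,0,0]],[1,[0,-3,0],[0,0,0]],[1,[0,-3,0],[0,0,0]],[1,[0,-3,0],[0,0,0]],[1,[0,-4,0],[0,0,0]],[1,[0,-5,0],[0,0,0]],[1,[0,-5,0],[0,0,0]],[1,[0,-5,0],[0,0,0]],[1,[0,-5,0],[0,0,0]],[1,[0,-5,0],[0,0,0]],[1,[0,-5,0],[0,0,0]],[1,[0,-5,0],[0,0,0]]]'|grep f; python3 st.py
```

```text
time_s: 18.0
position: [0.5151, -0.1755, 0.0342]
tcp_rot: [3.14, -0.002, 0.055]
ft_force: [0.2, -0.1, 0.4]
width: 0.092
grasp_force: 0.0
t 18.0 loader mm 1.0 -122.2 34.2 yaw 3.1501724684969776 F(x,y,z loader) 0.18533309922800523 -0.12058779504415533 0.4217584462701365 w 0.09202202662672912 g 0.0
ft_force: [0.3, -4.1, -1.3]
grasp_force: 2.3
t 19.5 loader mm -0.1 -70.5 32.7 yaw 3.1284344530464656 F(x,y,z loader) 0.09386746924759616 -4.08991556182407 -1.258178983984535 w 0.09171236744575532 g 2.3116249866143335
```

```bash
python3 -m creep '[[1,[0,-5,0],[0,0,0]],[1,[0,-5,0],[0,0,0]],[1,[0,-5,0],[0,0,0]],[1,[0,-5,0],[0,0,0]],[1,[0,-5,0],[0,0,0]],[1,[0,-5,0],[0,0,0]],[1,[0,-5,0],[0,0,0]],[1,[0,-5,0],[0,0,0]],[1,[0,-5,0],[0,0,0]],[1,[0,-5,0],[0,0,0]],[1,[0,-5,0],[0,0,0]],[1,[0,-5,0],[0,0,0]],[1,[0,-5,0],[0,0,0]],[1,[0,-3,0],[0,0,0]]]'|grep f; python3 st.py
python3 -m creep '[[1,[0,-2,0],[0,0,0]],[1,[0,-2,0],[0,0,0]],[1,[0,-2,0],[0,0,0]]]'|grep f; python3 st.py
python3 - <<'E'
from meas import *
im,d=manip.capture("scene"); cv2.imwrite("pics/scene2.png",im);P=cloud("scene",d)
im2,d2=manip.capture("top"); cv2.imwrite("pics/top2.png",im2)
for P,im in((P,im),(cloud("top",d2),im2)):
    m=(P[...,2]>.068)&(P[...,2]<.088)&(im.min(2)>120)&(abs(P[...,0]-.507)<.045)&(abs(P[...,1]+.055)<.045)
    print(m.sum(),np.median(P[m],0),P[m].mean(0) if m.any() else 0)
cv2.imwrite('pics/scene2c.png',cv2.resize(cv2.imread('pics/scene2.png')[130:330,90:350],(780,600),interpolation=cv2.INTER_CUBIC))
E
```

```text
ft_force: [-0.3, -6.5, 3.1]
grasp_force: 3.3
t 21.25 loader mm 1.2 -3.7 34.0 yaw 3.1542376281840707 F(x,y,z loader) -0.6168249725506746 -6.44590309165998 3.1142351713986063 w 0.09215226459525028 g 3.3053699287120253
ft_force: [-0.1, -5.4, 0.1]
grasp_force: 2.7
t 21.62 loader mm 0.4 2.9 33.2 yaw 3.1358355329624463 F(x,y,z loader) -0.42524588005337804 -5.350549100518418 0.1178955041216474 w 0.09189796715301429 g 2.6989222783595324
510 [ 0.51473461 -0.05741875  0.07785493] [ 0.51420669 -0.05764771  0.07786834]
140 [ 0.48418887 -0.0696483   0.08003449] [ 0.48428688 -0.06955352  0.08005501]
```

View pics/scene2c.png

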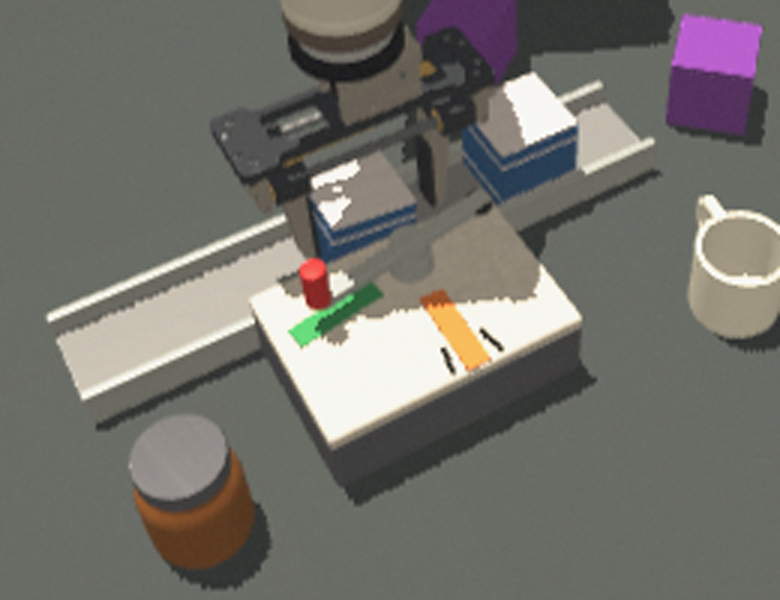

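The full cartridge, at (365,200) between the fingers, is about 10 mm short of the middle. The empty one at (525,135) is clear, so I'll keep pushing.

```bash
python3 -m creep '[[1,[0,-2,0],[0,0,0]],[1,[0,-2,0],[0,0,0]],[1,[0,-2,0],[0,0,0]]]'|grep f; python3 st.py
python3 -m creep '[[1,[0,-1.5,0],[0,0,0]],[1,[0,-1.5,0],[0,0,0]],[1,[0,-1,0],[0,0,0]]]'|grep f; python3 st.py
python3 - <<'E'
from meas import *
for c in("scene","top"):
    im,d=manip.capture(c);P=cloud(c,d)
    m=(P[...,2]>.068)&(P[...,2]<.088)&(im.min(2)>120)&(abs(P[...,0]-.507)<.045)&(abs(P[...,1]+.055)<.045)
    print(c,m.sum(),np.median(P[m],0))
E
```

```text
ft_force: [2.1, -4.5, -2.4]
grasp_force: 2.0
t 22.1 loader mm -0.3 9.4 32.5 yaw 3.120755927954606 F(x,y,z loader) 1.8096392134742796 -4.577620858988466 -2.4495073255294963 w 0.09202090699466609 g 1.984963787253946
ft_force: [-0.1, -3.4, -2.2]
grasp_force: 1.8
t 22.48 loader mm -0.6 13.6 32.2 yaw 3.1278625442099566 F(x,y,z loader) -0.26647634796065317 -3.3597247563811914 -2.185509901278398 w 0.09176772312017156 g 1.7539925611345097
scene 502 [ 0.51446878 -0.04760749  0.0772906 ]
top 146 [ 0.48213614 -0.06066034  0.07907261]
```

```bash
python3 -m creep '[[1,[0,4,0],[0,0,0]],[1,[0,5,0],[0,0,0]],[1,[0,0,0],[0,0,0]],[1,[0,0,0],[0,0,0]]]'|grep f; python3 st.py
cat > lids.py <<'E'
from meas import *
from st import O,X,Y
for c in("scene","top"):
    im,d=manip.capture(c);cv2.imwrite(f"pics/{c}l.png",im);P=cloud(c,d)
    q=P[...,:2]-O; lx=q@X; ly=q@Y; s=im.astype(int)
    for lo,hi in((-50,50),(90,175)):
        m=(P[...,2]>.066)&(P[...,2]<.09)&(s.min(2)>70)&(s.max(2)-s.min(2)<40)&(abs(lx)<.036)&(ly*1000>lo)&(ly*1000<hi)
        if m.sum()<20: continue
        A=np.c_[lx[m],ly[m],np.ones(m.sum())];co=np.linalg.lstsq(A,P[m][:,2],rcond=None)[0]
        print(c,m.sum(),"x",np.percentile(lx[m],[1,99])*1000,"y",np.percentile(ly[m],[1,99])*1000,"z med",np.median(P[m][:,2])*1000,"slope",co[:2])
E
python3 lids.py
```

```text
ft_force: [-0.5, 0.0, -0.8]
grasp_force: 0.0
t 23.07 loader mm -0.1 4.3 32.7 yaw 3.1077238488853514 F(x,y,z loader) -0.4563111029752878 0.03389382134199203 -0.7787072616636936 w 0.09152218501726253 g 0.0
t 23.07 loader mm -0.1 4.3 32.7 yaw 3.1077238488853514 F(x,y,z loader) -0.4563111029752878 0.03389382134199203 -0.7787072616636936 w 0.09152218501726253 g 0.0
scene 625 x [-23.9627  32.2835] y [-47.749   30.7786] z med 74.3484266759581 slope [-0.0052 -0.0039]
scene 585 x [-29.3698  33.7818] y [ 99.5951 165.6674] z med 81.36179403093413 slope [-0.0578  0.0178]
top 158 x [-32.2786 -16.714 ] y [-33.9629  26.2511] z med 75.62412211373537 slope [0.101  0.0244]
top 793 x [-31.4809  31.5517] y [100.0253 165.1945] z med 82.7722605173371 slope [ 0.0128 -0.0033]
```

The full cartridge sits 7 mm lower and level, so it is home. Now I'll lift away and fetch the lever.

```bash
python3 -m creep '[[1,[0,0,-30],[0,0,0]],[1,[0,0,-45],[0,0,0]],[1,[0,0,-50],[0,0,0]],[1,[0,0,-50],[0,0,0]],[1,[44,39,0],[0,0,0]],[1,[44,38,0],[0,0,0]],[1,[0,0,0],[0,0,0]],[1,[0,0,45],[0,0,0]],[1,[0,0,45],[0,0,0]],[1,[0,0,20],[0,0,0]],[-1,[0,0,0],[0,0,0]],[-1,[0,0,0],[0,0,0]],[-1,[0,0,0],[0,0,0]],[-1,[0,0,0],[0,0,0]],[-1,[0,0,0],[0,0,0]],[-1,[0,0,0],[0,0,0]],[-1,[0,0,0],[0,0,0]],[-1,[0,0,0],[0,0,0]],[-1,[0,0,0],[0,0,0]],[-1,[0,0,0],[0,0,0]]]' 12; python3 st.py
python3 - <<'E'
import numpy as np
th=np.deg2rad(np.linspace(-80.2,0,17)); p=75*np.c_[np.cos(th),-np.sin(th)]
print(np.round(np.diff(p,axis=0),1).tolist())
E
```

```text
time_s: 25.68
position: [0.5992, -0.1222, 0.0976]
tcp_rot: [3.14, -0.0, 0.054]
ft_force: [0.7, -5.5, -1.5]
width: 0.0178
grasp_force: 12.0
t 25.68 loader mm 87.9 -73.5 97.6 yaw 3.1140720367357164 F(x,y,z loader) 0.3588887414022463 -5.485010870097393 -1.5474515068263583 w 0.01781676611702579 g 11.999788731336594
[[6.4, -1.4], [6.3, -2.0], [6.1, -2.5], [5.8, -3.0], [5.5, -3.5], [5.2, -4.0], [4.8, -4.4], [4.4, -4.8], [4.0, -5.2], [3.5, -5.5], [3.0, -5.8], [2.5, -6.1], [2.0, -6.3], [1.4, -6.4], [0.9, -6.5], [0.3, -6.6]]
```

```bash
python3 -m creep '[[-1,[6.4,-1.4,0],[0,0,0]],[-1,[6.3,-2,0],[0,0,0]],[-1,[6.1,-2.5,0],[0,0,0]],[-1,[5.8,-3,0],[0,0,0]],[-1,[5.5,-3.5,0],[0,0,0]],[-1,[5.2,-4,0],[0,0,0]],[-1,[4.8,-4.4,0],[0,0,0]],[-1,[4.4,-4.8,0],[0,0,0]]]'|grep f; python3 st.py
python3 -m creep '[[-1,[4,-5.2,0],[0,0,0]],[-1,[3.5,-5.5,0],[0,0,0]],[-1,[3,-5.8,0],[0,0,0]],[-1,[2.5,-6.1,0],[0,0,0]],[-1,[2,-6.3,0],[0,0,0]],[-1,[1.4,-6.4,0],[0,0,0]],[-1,[0.9,-6.5,0],[0,0,0]],[-1,[0.3,-6.6,0],[0,0,0]],[-1,[0,0,0],[0,0,0]],[-1,[0,0,0],[0,0,0]]]'|grep f; python3 st.py
```

```text
ft_force: [11.0, -15.5, -9.4]
grasp_force: 12.0
t 26.68 loader mm 134.9 -51.1 97.8 yaw 3.10305769095282 F(x,y,z loader) 10.131341199116788 -16.114669141234376 -9.400846523101354 w 0.017804351172491416 g 11.998021379113197
ft_force: [5.0, -1.6, 0.7]
grasp_force: 12.0
t 27.93 loader mm 151.6 1.5 98.7 yaw 3.1318064254994398 F(x,y,z loader) 4.879127332640805 -1.8343919283332348 0.7097293760604622 w 0.017661122536089695 g 12.000101208686829
```

```bash
python3 -m creep '[[0,[0,0,0],[0,0,0]],[0.5,[0,0,0],[0,0,0]],[0.5,[0,0,0],[0,0,0]],[0.5,[0,0,-30],[0,0,0]],[0.5,[0,0,-50],[0,0,0]],[1,[0,0,-50],[0,0,0]],[1,[-50,35,0],[0,0,0]],[1,[-50,35,0],[0,0,0]],[1,[-50,35,0],[0,0,0]],[1,[-50,35,0],[0,0,0]],[1,[-50,35,0],[0,0,0]],[1,[0,0,0],[0,0,0]]]'|grep f
python3 lids.py
python3 - <<'E'
from meas import *
from st import O,X,Y
for c in("scene","top"):
    im=cv2.imread(f"pics/{c}l.png")
    for t,z in(("lever_knob",.12),("lock_mark",.12),("lever_pivot",.084),("cup",0),("jar",0)):
        for r in manip.tip_of(t,c)[:1]:
            p=ray(c,r["position"],z)[:2]; print(c,t,r["p"],p,(p-O)@X,(p-O)@Y)
    _,d=manip.capture(c);P=cloud(c,d);h=cv2.cvtColor(im,cv2.COLOR_BGR2HSV)
    q=P[...,:2]-O;lx=q@X*1000;ly=q@Y*1000
    reg=(lx>40)&(lx<180)&(abs(ly+15)<100)
    k=reg&(P[...,2]>.112)&(P[...,2]<.13)&(im[...,2]>110)&(im[...,1]<60);print(c,"knob",k.sum(),lx[k].mean(),ly[k].mean())
    o=reg&(h[...,0]>8)&(h[...,0]<20)&(h[...,1]>150)&(P[...,2]<.075);print(c,"orange",o.sum(),lx[o].mean(),ly[o].mean(),np.percentile(ly[o],[2,98]))
cv2.imwrite('pics/topc.png',cv2.resize(cv2.imread('pics/topl.png')[110:230,200:360],(800,600),interpolation=cv2.INTER_CUBIC))
cv2.imwrite('pics/scenec.png',cv2.resize(cv2.imread('pics/scenel.png')[130:330,90:350],(780,600),interpolation=cv2.INTER_CUBIC))
E
```

```text
ft_force: [0.8, -0.4, -0.5]
grasp_force: 0.0
t 29.43 loader mm -102.6 -175.6 227.6 yaw 2.7921730830119267 F(x,y,z loader) 0.7672040736244604 -0.4399538440766877 -0.5401815511662786 w 0.0917597092254683 g 0.0
scene 662 x [-31.2566  34.1391] y [-34.3109  30.6035] z med 74.67025672227278 slope [0.0617 0.0119]
scene 662 x [-30.7231  33.7195] y [ 99.5325 165.3155] z med 81.35576975242326 slope [-0.0481  0.02  ]
top 731 x [-31.4226  31.1389] y [-34.0536  30.4931] z med 76.10647907607415 slope [ 0.0564 -0.0032]
top 815 x [-31.5938  31.0071] y [100.1715 163.8389] z med 82.88439416348203 slope [ 0.0245 -0.0044]
t 29.52 loader mm -100.1 -173.8 227.7 yaw 3.0406440213646673 F(x,y,z loader) 0.6082668834969635 -0.06323321928904503 -0.8471159282000602 w 0.09172485776127494 g 0.0
scene lever_knob 0.9 [ 0.6603 -0.0495] 0.15274660657627873 -0.004243269764364483
scene lock_mark 0.63 [ 0.6565 -0.0422] 0.14942531973628692 0.003250283390761101
scene lever_pivot 0.8 [ 0.5845 -0.0494] 0.07709965398133525 -3.985832378264759e-05
scene cup 0.85 [0.6681 0.1663] 0.1722390558215646 0.21082473638754007
scene jar 0.78 [ 0.6628 -0.2411] 0.14491660059217867 -0.19569807672494366
scene knob 18 156.64870334248633 -1.6091856323897764
scene orange 156 145.7931220236422 -1.048266345488212 [-7.9811  8.0097]
top lever_knob 0.57 [ 0.6592 -0.05  ] 0.1516503363846401 -0.0047417413711500905
top lock_mark 0.64 [ 0.6588 -0.044 ] 0.15161209847364585 0.0013428485647691904
top lever_pivot 0.95 [ 0.5773 -0.0451] 0.07012643455754008 0.004658978551008159
top cup 0.7 [0.6807 0.1638] 0.1846883420906571 0.2076461559499155
top jar 0.71 [ 0.6716 -0.2385] 0.15386690234573752 -0.19359297375625922
top knob 48 149.06933041886492 1.6677997634297608
top orange 33 142.21328333286976 4.3647148500028665 [-8.8047  9.3789]
```

View pics/topc.png

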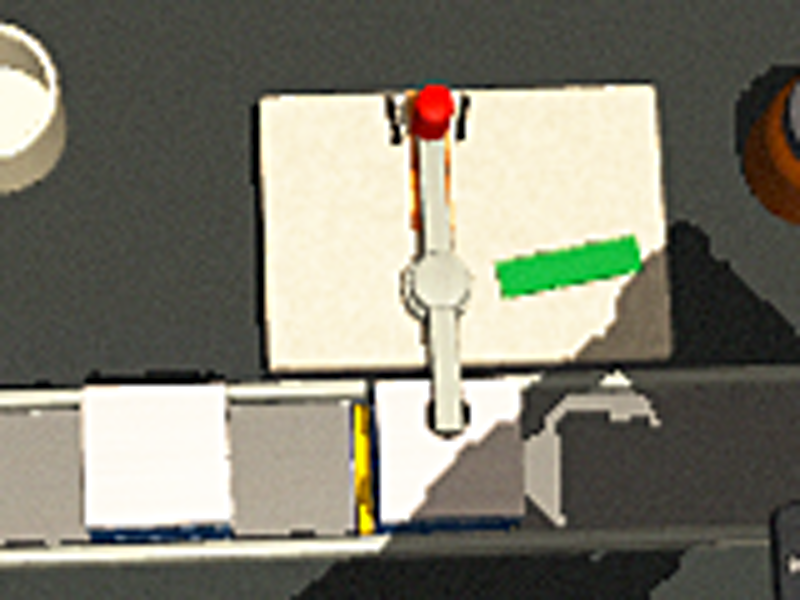

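View pics/scenec.png

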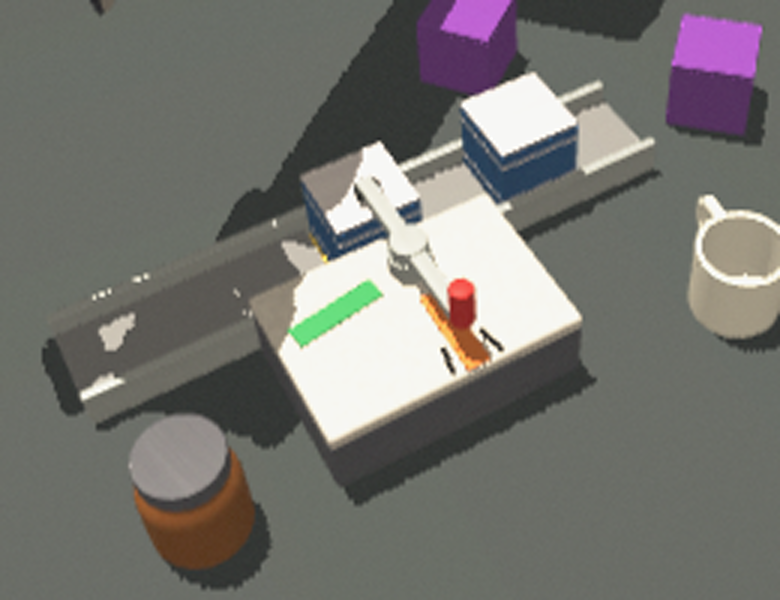

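The top view shows the handle between the two black lines, with the knob at (434,110) over the orange stripe (about 1.42 rad) and the keeper arm over the sunk cartridge. The scene view shows the empty cartridge upright in its lane at (520,130), and the cup and jar look undisturbed.

```bash
python3 -c "
from workcell import manip
print(manip.close_job())"
```

```text
the job is handed in; nothing more can be done
None
```

Job handed in at about 30 s of the 72 s limit: the full cartridge (the one on the -y side) has dropped home on the plate, the lever handle stands in the orange notch, the empty cartridge is upright in its own lane, and the cup and jar look undisturbed; no verdict was returned.

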